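Set the demonstration mirror

ROBOT

A 7-joint arm with a two-finger parallel gripper is mounted at the origin on the work surface. World frame = base frame: x ahead of the robot, y to its left, z up, the work surface at z = 0. Lengths are in mm, angles in rad, forces in N, time in s.
With the tool pointing down it reaches from about 400 to 875 mm from the base axis. Payload 6.5 kg.
Tool frame: the origin (TCP) lies at the very end of the fingers, on their centre line; the grasp point (between the pads) lies 19 mm behind it (arm.grip_point_offset is the distance from the TCP to the grasp point, in mm); y points along the fingers, z is the direction in which the jaws open and shut, and the axes are right-handed (so a half turn about y gives the same grasp; the last joint's range is limited). The gripper opens to 85 mm and grips with 20 to 120 N. Pads are 22 mm wide; open, the fingers measure 114 mm over their backs; the gripper's body (76 mm by 85 mm) begins 54 mm behind the grasp point. The pads swing forward as they close: fully open they stand 13 mm farther back than shut.
Start: joints at [-1.314, 0.536, -0.004, 1.538, 0.003, 1.067, -0.071], TCP at [206.19, 616.422, 231.29] pointing down, gripper open.
Joint ranges: [-2.7, 2.7], [-0.37, 2.16], [-1.27, 1.26], [0.24, 2.4], [-1.31, 4.45], [0.19, 1.91], [-2.76, 2.76]. Speed limits (rad/s): [2.39, 2.39, 3.14, 3.14, 3.14, 3.14, 3.14].

INTERFACE

Orientations are given as a 3x3 rotation matrix whose columns are the frame's x, y, z axes.
In Python, from station import arm, imaging gives the robot as it stands.
- The arm moves only by the tool carry_out, never from a script. Its argument "deltas" is a list of rows, each a list of 7 numbers: the turn, a rotation vector about the tool's x, y, z scaled (see below), then the shift along the tool's x, y, z scaled (see below), then the opening, from 0 (shut) to 1 (fully open). In form: [[wx, wy, wz, dx, dy, dz, fingers], ...]. A call has 1 to 20 rows; each row is the pose to reach, as a shift and turn from the pose commanded when the call began, along the tool's axes at that moment; what a row does not reach only later rows make up. The controller multiplies each number of a shift by 200 mm and each number of a turn by 120 degrees. A row lasts 1/12 s, in which the tool goes at most 41.7 mm and 7.16 degrees, less where a joint would pass 70% of its speed; a pose out of reach is approached as far as the arm can. A call with a number of a shift or a turn outside -1 to 1 is refused whole. A call with a gripper value outside its range is refused whole. The fingers move at their own pace and stop on an object; the grip force is fixed at half the most. Time passes only in rows, so rows that repeat a pose let the fingers close. It gives the time, the measured TCP pose, the force and the opening at its end, in the units of the state.
- arm.sense(): the state, without advancing time (a new reading comes with each control period).
- imaging.camera(name): name is "side" or "top" or "wrist"; returns the picture (400x640x3 uint8, red, green, blue); there is no depth.
- imaging.camera_info(name): a dict with "fx", "fy", "cx", "cy" (pixels), "k1" (the pictures are not rectified: a ray, as slopes to the right and down, at radius r is drawn at 1 + k1 r^2 times it, then the intrinsics apply), "R" (3x3) and "t" (3): a world point X has camera coordinates R X + t. Camera axes: x right, y down, z forward; pixel columns grow to the right and rows downward; lengths in mm; the calibration is good to about 2 mm. A picture is of the moment at which its call begins: read the wrist's pose just before it. camera_info takes no time and is no camera call; for the wrist camera it gives the pose at the moment of the call.
- arm.close_job(): hands the job in, once; it reports no verdict.
The state is a dict: "t": time; "joint_pos": joint angles; "joint_vel": joint speeds; "joint_torque": joint torques, N m; "tcp_pos": TCP position; "eef_rot": TCP orientation; "ft_force": force on the tool from outside, world axes, zero at the start; "torque": the same for the moment, N m; "width": opening from 0.0 (shut) to 1.0 (fully open).
Only numpy, scipy, OpenCV 4.12 (cv2) and the standard library are available. Lean on these libraries where they do the work, as an engineer would, in place of code of your own. Each camera call takes 0.05 s, during which the arm holds its last target.

TASK

Raise the folded-down demonstration mirror so that, once let go, it stands by itself at 60 degrees to the bench. Then check that it holds: press down lightly on its bar with the fingertips, with about 3 newtons and for about half a second, and leave the mirror standing alone, still at 60 degrees. Do not shove or knock over the specimen skull, the stoppered jar, the mug or the pump dispenser.

Things in the scene. Friction and masses are not known exactly. Their poses are not given: they have to be found in the camera images.
- mirror: Wood-framed mirror, 146 x 150 x 12 mm, 0.18 to 0.54 kg, hinged at one end to a low steel stand. Origin mid-width on the hinge axis; -x runs up the panel (x = -14 to -160 mm, mid-thickness at z = 0), y along the hinge, z the face's normal. Its angle to the bench is that of z from vertical: 0 flat; starts at about 15 to 37 degrees, bar end higher, bar towards the robot, face up and away.
- mirror_bar (a point): Middle of the steel grip bar at the mirror's free end: round, 12 mm thick, 100 mm long, parallel to the hinge and 200 mm from it, held by thin arms at its two ends 40 mm beyond the panel's edge. Moves with the mirror. It can be pinched from above, across the bar, and turns between the fingers. At 60 degrees, a vertical press above about 5 N on it makes the hinge slip.
- mirror_hinge (a point): Middle of the hinge axis, 78 mm above the bench; x level, from the bar side to the far side, y along the hinge. The friction hinge stays where put and slips at about 0.8 N m, but the panel sits in a springy bush (about 10 N m/rad): when let go after the hinge has slipped, the panel springs back 5 to 6 degrees if it was being raised, 3 to 4 if lowered.
- stand: Steel stand that carries the mirror, fixed to the bench. Origin: on the bench under the middle of the hinge; axes as those of the hinge. Base plate 150 x 190 x 14 mm, from x = -95 to +55 mm; two uprights 93 mm tall, 84 mm to each side, with black knobs outside them, reaching 102 mm to each side.
- skull: Small animal skull on a black block 70 x 60 mm, 71 mm tall in all, loose, on the far side of the mirror, in front of its face. Origin: centre of the underside. Leave alone.
- jar_short: Stoppered glass jar, 72 mm across, 100 mm tall, loose, at one side of the mirror stand. Origin: centre of the underside. Leave alone.
- mug: White mug, 80 mm across, 90 mm tall, with a handle, loose, at the other side of the mirror stand. Origin: centre of the underside. Leave alone.
- soap: Grey pump dispenser, 64 mm across, 183 mm tall, loose, at the right. Origin: centre of the underside. Leave alone.

How it is judged (in metres and radians):
On the way, in this order (a step that is already met when the one before it is completed fails the run):
1. the mirror stands alone at 60 degrees, within 3 degrees, let go and at rest (angle between mirror's own z axis and vertical between 0.9948 and 1.0996 rad and contact force between anything else and mirror below 0.1 N and angular speed of mirror below 0.03 rad/s), for 0.4 s.
2. the fingers press lightly on the mirror, with 1.5 to 10 N (pinching it does not count), while it stays within 7 degrees of 60 (contact force between the fingers and mirror between 1.5 and 10 N and angle between mirror's own z axis and vertical between 0.925 and 1.1694 rad), for 0.25 s.
At the end, for the whole second after the job is handed in: After the check the mirror stands by itself, untouched and at rest, at 60 degrees to the bench, within 3 degrees (all of step 1).
It fails at once if the skull, the stoppered jar, the mug or the pump dispenser is shoved more than 25 mm or knocked over (distance of any of skull, jar_short, mug, soap from where it was at the start of the episode above 0.025 m or angle between any of skull, jar_short, mug, soap's own z axis and vertical above 0.5 rad).
It also fails if it takes over 51 s, if anything falls off the work surface, if the arm or the gripper's body presses on something with over 40 N, if the wrist force passes 120 N, or if a joint passes its speed limit or range.

## Working session

There is one attempt and no reset: what is moved stays moved. The work goes in short steps, Python scripts to look and compute and a tool call to move; the robot and the scene stay as the last step left them, time stands still between calls to the robot, and variables do not carry over. Pictures are saved under pics/ and viewed, and the job is handed in when it is done.

Besides the shell and the picture viewer there is one more tool, called after "Emit:" as name(argument=value, ...), one argument or row to a line, values as JSON. carry_out: Moves the arm, as the interface text tells. Its arguments: {"type":"object","properties":{"deltas":{"type":"array"}},"required":["deltas"]}

```bash
ls; mkdir -p pics; python3 - <<'E'
from station import arm, imaging
import cv2
s=arm.sense(); print(s)
for n in ("side","top","wrist"):
    i=imaging.camera_info(n); print(n,i)
    cv2.imwrite(f"pics/{n}0.png",imaging.camera(n)[:,:,::-1])
E
```

```text
pics
{'t': 0.0, 'joint_pos': array([-1.31419794,  0.5371934 , -0.00443574,  1.53885609,  0.00263518,
        1.06728975, -0.07117862]), 'joint_vel': array([-0.00099715, -0.00020176, -0.00076462,  0.00077118,  0.00198016,
       -0.0001387 ,  0.0003328 ]), 'joint_torque': array([ 4.25223914e-05, -5.83407569e+01,  1.04871746e+00, -2.59098995e+01,
        1.23016915e-02,  9.55582102e-03, -4.57762297e-06]), 'tcp_pos': array([206.02484098, 615.82802934, 230.40211547]), 'eef_rot': array([[ 9.48385649e-01, -3.98324752e-04,  3.17119067e-01],
       [-3.17119276e-01, -1.69503681e-03,  9.48384148e-01],
       [ 1.59763612e-04, -9.99998484e-01, -1.73386505e-03]]), 'ft_force': array([-0.02271047, -0.20438611,  0.42556959]), 'torque': array([0.02153198, 0.07482613, 0.0252812 ]), 'width': 0.99620272938129}
side {'fx': 499.9328477789657, 'fy': 499.9328477789657, 'cx': 312.7595014536998, 'cy': 201.47467468864733, 'k1': -0.05243281288269748, 'R': array([[-9.70439765e-01, -2.41342267e-01, -7.56010432e-04],
       [-1.29095389e-01,  5.21735504e-01, -8.43283134e-01],
       [ 2.03914301e-01, -8.18257890e-01, -5.37469054e-01]]), 't': array([594.60293669, 166.99912938, 960.16206946])}
top {'fx': 369.30511093972206, 'fy': 369.30511093972206, 'cx': 321.0046293645373, 'cy': 191.1662419139325, 'k1': -0.015310403136002909, 'R': array([[-0.01631341, -0.99980607, -0.01103185],
       [-0.9840123 ,  0.0180108 , -0.17718751],
       [ 0.17735184,  0.00796494, -0.98411528]]), 't': array([ -57.7661467 ,  644.91595424, 1013.43188782])}
wrist {'fx': 308.03043369676266, 'fy': 308.03043369676266, 'cx': 317.09082066465953, 'cy': 201.00912862152867, 'k1': -0.05370069220294933, 'R': array([[ 0.31700851,  0.94842173, -0.00134809],
       [ 0.90557826, -0.30226514,  0.29759669],
       [ 0.28183969, -0.09556149, -0.95469073]]), 't': array([-649.3878662 ,  -39.45370426,  378.15386165])}
```

View pics/side0.png

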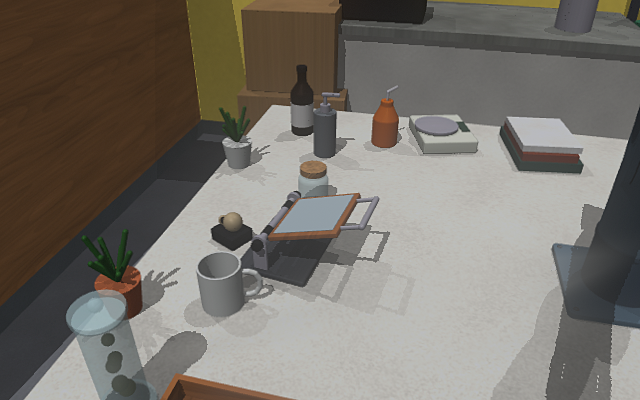

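View pics/top0.png

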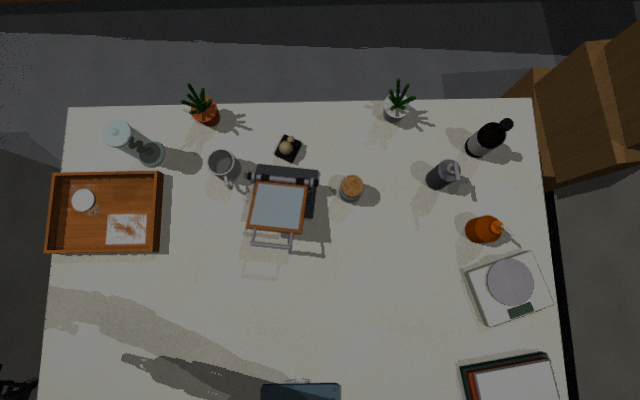

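View pics/wrist0.png

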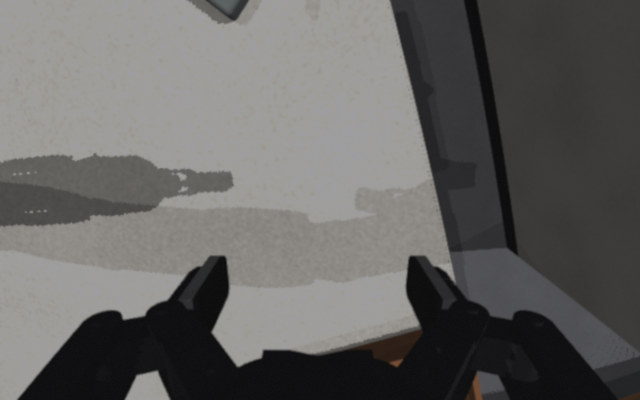

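```bash
python3 - <<'E'
import cv2
a=cv2.imread("pics/top0.png")[140:265,200:360]; cv2.imwrite("pics/topz.png",cv2.resize(a,None,fx=5,fy=5,interpolation=cv2.INTER_CUBIC)[:600,:800])
a=cv2.imread("pics/side0.png")[180:300,230:390]; cv2.imwrite("pics/sidez.png",cv2.resize(a,None,fx=5,fy=5,interpolation=cv2.INTER_CUBIC)[:600,:800])
E
```

```text
(no output)
```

View pics/topz.png

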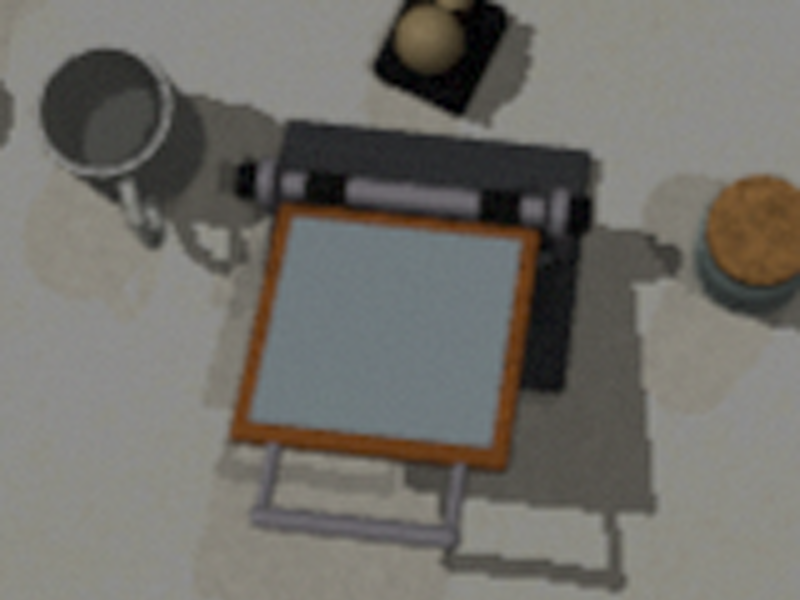

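View pics/sidez.png

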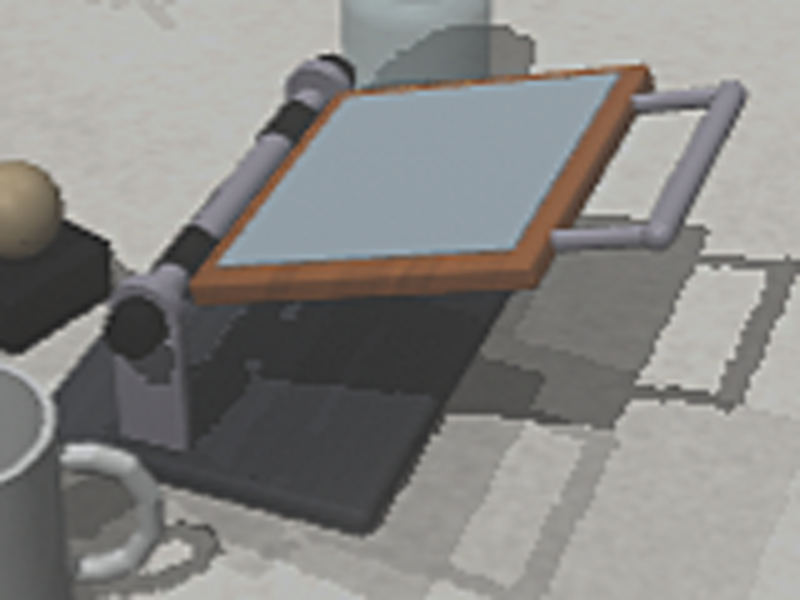

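```bash
cat > h.py <<'E'
import numpy as np, cv2
from station import arm, imaging
I={n:imaging.camera_info(n) for n in("side","top")}
def ray(n,p,i=None):
    i=i or I[n]
    K=np.array([[i["fx"],0,i["cx"]],[0,i["fy"],i["cy"]],[0,0,1]])
    u=cv2.undistortPoints(np.array([[p]],float),K,np.array([i["k1"],0,0,0,0.]))[0,0]
    R=np.array(i["R"]);d=R.T@np.r_[u,1];return -R.T@np.array(i["t"]),d/np.linalg.norm(d)
def tri(pt,ps):
    o1,d1=ray("top",pt);o2,d2=ray("side",ps)
    A=np.c_[d1,-d2];s=np.linalg.lstsq(A,o2-o1,rcond=None)[0]
    a=o1+s[0]*d1;b=o2+s[1]*d2;return (a+b)/2,np.linalg.norm(a-b)
def onz(n,p,z):
    o,d=ray(n,p);return o+d*(z-o[2])/d[2]
def proj(i,X):
    c=np.array(i["R"])@X+np.array(i["t"]);u=c[:2]/c[2];u=u*(1+i["k1"]*(u@u));return np.array([i["fx"]*u[0]+i["cx"],i["fy"]*u[1]+i["cy"]])
E
python3 - <<'E'
from h import *
np.set_printoptions(precision=1,suppress=True)
T=lambda x,y:(200+x/5-.4,140+y/5-.4)
S=lambda x,y:(230+x/5-.4,180+y/5-.4)
P={}
for k,t,s in[("barL",(258,517),(657,235)),("barR",(453,537),(733,97)),("hL",(245,180),(135,328)),("hR",(580,216),(338,75)),("panL",(235,438),(533,280)),("panR",(508,466),(648,73))]:
    P[k],e=tri(T(*t),S(*s));print(k,P[k],e)
hm=(onz("top",T(245,180),78)+onz("top",T(580,216),78))/2
print("hinge onz",onz("top",T(245,180),78),onz("top",T(580,216),78),hm)
b=(P["barL"]+P["barR"])/2;print("bar",b, np.linalg.norm(b-hm), np.degrees(np.arcsin((b[2]-78)/200)))
for k in("barL","barR"): pass
y=P["barL"]-P["barR"];print("len",np.linalg.norm(y),np.degrees(np.arctan2(y[1],y[0])))
y=onz("top",T(245,180),78)-onz("top",T(580,216),78);print("len",np.linalg.norm(y),np.degrees(np.arctan2(y[1],y[0])))
for n,p in(("mug",onz("top",T(108,112),90)),("jar",onz("top",T(760,230),100)),("skull",onz("top",T(430,50),50)),("soap",onz("top",(446,172),150))):print(n,p)
E
```

```text
barL [494.9 115.1 140.2] 0.6554800554739614
barR [482.3  13.2 138.1] 0.7711590160669161
hL [688.4 137.6  79.8] 0.954969140178873
hR [662.6 -54.3  81.2] 2.6375906409282712
panL [537.1 131.1 124.5] 0.6760020517275849
panR [519.8 -15.  126.6] 0.3134657192411918
hinge onz [689.3 138.1  78. ] [664.6 -54.1  78. ] [677.  42.  78.]
bar [488.6  64.1 139.2] 199.2502690424264 17.811708629595575
len 102.66440200196243 82.93336172518141
len 193.73887383163338 82.68043449206792
mug [728.  215.1  90. ]
jar [ 650.3 -154.8  100. ]
skull [773.1  34.7  50. ]
soap [ 672.9 -403.4  150. ]
```

Emit:
carry_out(
  deltas=[
    [0, 0.656, 0, 0.74, 0, -0.72, 0.35],
    [0, 0.656, 0, 0.74, 0, -0.72, 0.35],
    [0, 0.656, 0, 0.74, 0, -0.72, 0.35],
    [0, 0.656, 0, 0.74, 0, -0.72, 0.35],
    [0, 0.656, 0, 0.74, 0, -0.72, 0.35],
    [0, 0.656, 0, 0.74, 0, -0.72, 0.35],
    [0, 0.656, 0, 0.74, 0, -0.72, 0.35],
    [0, 0.656, 0, 0.74, 0, -0.72, 0.35],
    [0, 0.656, 0, 0.74, 0, -0.72, 0.35],
    [0, 0.656, 0, 0.74, 0, -0.72, 0.35],
    [0, 0.656, 0, 0.74, 0, -0.72, 0.35],
    [0, 0.656, 0, 0.74, 0, -0.72, 0.35],
  ],
)

```text
t: 1.15
tcp_pos: [300.7, 432.8, 231.1]
eef_rot: [[-0.13, -0.0, 0.992], [-0.992, -0.001, -0.13], [0.001, -1.0, -0.0]]
ft_force: [0.3, 0.5, -0.2]
width: 0.348
```

Emit:
carry_out(
  deltas=[
    [0, 0, 0, 0.2, 0, 0.14, 0.35],
    [0, 0, 0, 0.4, 0, 0.28, 0.35],
    [0, 0, 0, 0.6, 0, 0.42, 0.35],
    [0, 0, 0, 0.8, 0, 0.56, 0.35],
    [0, 0, 0, 0.855, 0, 0.585, 0.35],
    [0, 0, 0, 0.855, 0, 0.585, 0.35],
  ],
)

```text
t: 1.65
tcp_pos: [398.7, 240.5, 231.5]
eef_rot: [[-0.132, 0.001, 0.991], [-0.991, -0.003, -0.132], [0.003, -1.0, 0.002]]
ft_force: [0.4, -0.1, -0.5]
width: 0.351
```

Emit:
carry_out(
  deltas=[
    [0, 0, 0, 0.2, 0, 0.14, 0.35],
    [0, 0, 0, 0.4, 0, 0.28, 0.35],
    [0, 0, 0, 0.6, 0, 0.42, 0.35],
    [0, 0, 0, 0.8, 0, 0.56, 0.35],
    [0, 0, 0, 0.855, 0, 0.585, 0.35],
    [0, 0, 0, 0.855, 0, 0.585, 0.35],
    [0, 0, 0, 0.855, 0, 0.585, 0.35],
    [0, 0, 0, 0.855, 0, 0.585, 0.35],
    [0, 0, 0, 0.855, 0, 0.585, 0.35],
  ],
)

```text
t: 2.4
tcp_pos: [489.5, 65.9, 231.1]
eef_rot: [[-0.122, -0.001, 0.993], [-0.993, 0.001, -0.122], [-0.0, -1.0, -0.001]]
ft_force: [-0.2, 0.7, -0.2]
width: 0.347
```

```bash
python3 - <<'E'
from h import *
i=imaging.camera_info("wrist")
im=imaging.camera("wrist")[:,:,::-1].copy()
for X in([494.9,115.1,139.5],[482.3,13.2,139.5]):
    p=proj(i,np.array(X));print(p);cv2.circle(im,tuple(int(v) for v in p),4,(0,0,255),1)
cv2.imwrite("pics/w1.png",im)
E
```

```text
[315.00684397 142.41401873]
[315.10849532 264.808605  ]
```

View pics/w1.png

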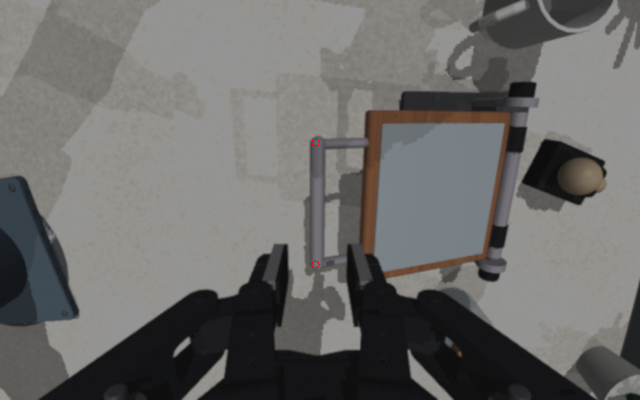

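The wrist view shows the bar's ends at (316,142) and (317,264), and my projected points fall on them, so I descend.

Emit:
carry_out(
  deltas=[
    [0, 0, 0, 0, 0.15, 0, 0.35],
    [0, 0, 0, 0, 0.3, 0, 0.35],
    [0, 0, 0, 0, 0.4, 0, 0.35],
    [0, 0, 0, 0, 0.47, 0, 0.35],
    [0, 0, 0, 0, 0.52, 0, 0.35],
    [0, 0, 0, 0, 0.55, 0, 0.35],
    [0, 0, 0, 0, 0.55, 0, 0.35],
    [0, 0, 0, 0, 0.55, 0, 0.35],
  ],
)

```text
t: 3.12
tcp_pos: [490.4, 64.7, 121.7]
eef_rot: [[-0.125, 0.001, 0.992], [-0.992, 0.0, -0.125], [-0.0, -1.0, 0.0]]
ft_force: [-0.2, 0.1, -0.5]
width: 0.349
```

Emit:
carry_out(
  deltas=[
    [0, 0, 0, 0, 0, 0, 0],
    [0, 0, 0, 0, 0, 0, 0],
    [0, 0, 0, 0, 0, 0, 0],
    [0, 0, 0, 0, 0, 0, 0],
    [0, 0, 0, 0, 0, 0, 0],
    [0, 0, 0, 0, 0, 0, 0],
    [0, 0, 0, 0, 0, 0, 0],
    [0, 0, 0, 0, 0, 0, 0],
  ],
)

```text
t: 3.78
tcp_pos: [489.0, 64.6, 121.3]
eef_rot: [[-0.125, -0.002, 0.992], [-0.992, 0.0, -0.125], [-0.0, -1.0, -0.002]]
ft_force: [-5.4, 1.6, 2.5]
width: 0.115
```

Emit:
carry_out(
  deltas=[
    [0, 0, 0, 0, -0.041, 0.014, 0],
    [0, 0, 0, 0, -0.082, 0.031, 0],
    [0, 0, 0, 0, -0.122, 0.048, 0],
    [0, 0, 0, 0, -0.16, 0.068, 0],
    [0, 0, 0, 0, -0.199, 0.089, 0],
    [0, 0, 0, 0, -0.236, 0.112, 0],
    [0, 0, 0, 0, -0.272, 0.137, 0],
    [0, 0, 0, 0, -0.307, 0.163, 0],
    [0, 0, 0, 0, -0.34, 0.191, 0],
    [0, 0, 0, 0, -0.373, 0.22, 0],
    [0, 0, 0, 0, -0.404, 0.25, 0],
    [0, 0, 0, 0, -0.434, 0.282, 0],
    [0, 0, 0, 0, -0.463, 0.315, 0],
    [0, 0, 0, 0, -0.49, 0.349, 0],
    [0, 0, 0, 0, -0.515, 0.385, 0],
    [0, 0, 0, 0, -0.539, 0.421, 0],
    [0, 0, 0, 0, -0.561, 0.459, 0],
    [0, 0, 0, 0, -0.582, 0.497, 0],
    [0, 0, 0, 0, -0.582, 0.497, 0],
    [0, 0, 0, 0, -0.582, 0.497, 0],
  ],
)

```text
t: 5.45
tcp_pos: [587.1, 52.2, 240.6]
eef_rot: [[-0.126, -0.004, 0.992], [-0.992, 0.002, -0.126], [-0.002, -1.0, -0.004]]
ft_force: [-17.4, 2.5, 19.5]
width: 0.111
```

```bash
python3 - <<'E'
from h import *
for n in("side","top"): 
    im=imaging.camera(n)[:,:,::-1]; cv2.imwrite(f"pics/{n}1.png",im)
im=cv2.imread("pics/side1.png")[130:280,220:420];cv2.imwrite("pics/side1z.png",cv2.resize(im,None,fx=4,fy=4,interpolation=cv2.INTER_CUBIC))
s=arm.sense();print(s["tcp_pos"],s["ft_force"])
E
```

```text
[586.84395193  52.24576144 240.45632085] [-17.41584707   1.7799684   19.43567668]
```

View pics/side1z.png

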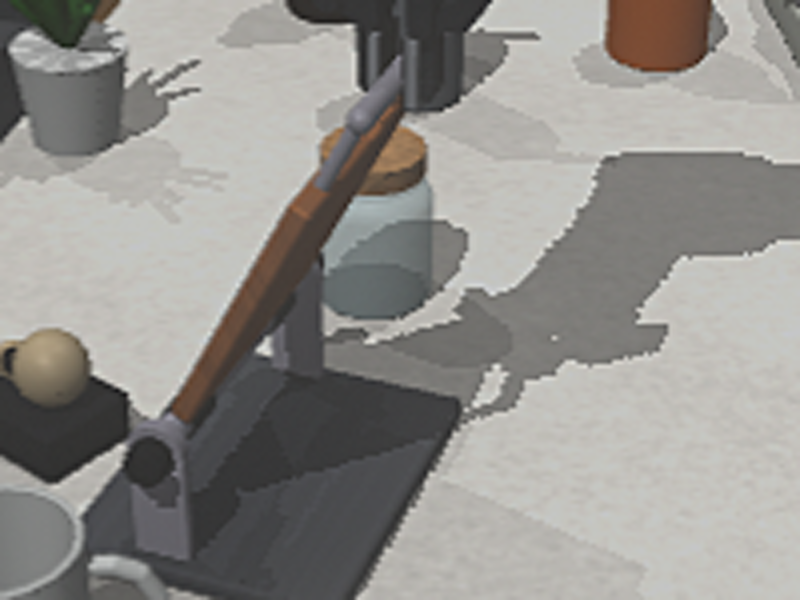

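Emit:
carry_out(
  deltas=[
    [0, 0, 0, 0, -0.013, -0.007, 0],
    [0, 0, 0, 0, -0.013, -0.007, 0],
    [0, 0, 0, 0, -0.013, -0.007, 0],
  ],
)

```text
t: 5.8
tcp_pos: [586.3, 52.1, 240.6]
eef_rot: [[-0.126, -0.002, 0.992], [-0.992, 0.0, -0.126], [-0.0, -1.0, -0.002]]
ft_force: [-6.5, 1.6, -0.0]
width: 0.114
```

Emit:
carry_out(
  deltas=[
    [0, 0, 0, 0, -0.008, 0.016, 0],
    [0, 0, 0, 0, -0.015, 0.031, 0],
    [0, 0, 0, 0, -0.015, 0.031, 0],
    [0, 0, 0, 0, -0.015, 0.031, 0],
  ],
)

```text
t: 6.13
tcp_pos: [592.9, 51.3, 244.2]
eef_rot: [[-0.126, -0.002, 0.992], [-0.992, 0.001, -0.126], [-0.0, -1.0, -0.002]]
ft_force: [-8.8, 2.4, 4.0]
width: 0.11
```

Emit:
carry_out(
  deltas=[
    [0, 0, 0, 0, 0.01, -0.021, 0],
    [0, 0, 0, 0, 0.021, -0.043, 0],
    [0, 0, 0, 0, 0.029, -0.06, 0],
    [0, 0, 0, 0, 0.037, -0.073, 0],
    [0, 0, 0, 0, 0.037, -0.073, 0],
    [0, 0, 0, 0, 0.037, -0.073, 0],
  ],
)

```text
t: 6.63
tcp_pos: [580.2, 52.9, 237.4]
eef_rot: [[-0.126, 0.003, 0.992], [-0.992, 0.0, -0.126], [-0.001, -1.0, 0.003]]
ft_force: [-4.5, 1.5, 6.4]
width: 0.114
```

Emit:
carry_out(
  deltas=[
    [0, 0, 0, 0, 0.006, -0.02, 0],
    [0, 0, 0, 0, 0.006, -0.02, 0],
    [0, 0, 0, 0, 0.006, -0.02, 0],
  ],
)

```text
t: 6.88
tcp_pos: [576.5, 53.4, 235.4]
eef_rot: [[-0.126, 0.004, 0.992], [-0.992, -0.0, -0.126], [-0.0, -1.0, 0.004]]
ft_force: [1.8, 0.9, -0.0]
width: 0.113
```

Emit:
carry_out(
  deltas=[
    [0, 0, 0, 0, 0, 0, 0.4],
    [0, 0, 0, 0, 0, 0, 0.4],
    [0, 0, 0, 0, 0, 0, 0.4],
    [0, 0, 0, 0, 0, 0, 0.4],
    [0, 0, 0, 0, 0, 0, 0.4],
    [0, 0, 0, 0, -0.1, 0, 0.4],
    [0, 0, 0, 0, -0.25, 0, 0.4],
    [0, 0, 0, 0, -0.4, 0, 0.4],
    [0, 0, 0, 0, -0.5, 0, 0.2],
    [0, 0, 0, 0, -0.5, 0, 0],
    [0, 0, 0, 0, -0.5, 0, 0],
    [0, 0, 0, 0, -0.5, 0, 0],
    [0, 0, 0, 0, -0.5, 0, 0],
    [0, 0, 0, 0, -0.5, 0, 0],
  ],
)

```text
t: 8.05
tcp_pos: [574.3, 53.5, 333.4]
eef_rot: [[-0.126, -0.002, 0.992], [-0.992, -0.001, -0.126], [0.001, -1.0, -0.002]]
ft_force: [0.1, 0.9, 0.7]
width: -0.002
```

```bash
python3 - <<'E'
from h import *
for n in("side","top"): 
    im=imaging.camera(n)[:,:,::-1]; cv2.imwrite(f"pics/{n}2.png",im)
im=cv2.imread("pics/side2.png")[150:270,240:400];cv2.imwrite("pics/side2z.png",cv2.resize(im,None,fx=5,fy=5,interpolation=cv2.INTER_CUBIC))
im=cv2.imread("pics/top2.png")[140:260,210:370];cv2.imwrite("pics/top2z.png",cv2.resize(im,None,fx=5,fy=5,interpolation=cv2.INTER_CUBIC))
i=imaging.camera_info("wrist");print(i["t"]);im=imaging.camera("wrist")[:,:,::-1];cv2.imwrite("pics/w2.png",im)
E
```

```text
[-563.94047622   50.3630649   514.20172994]
```

View pics/side2z.png

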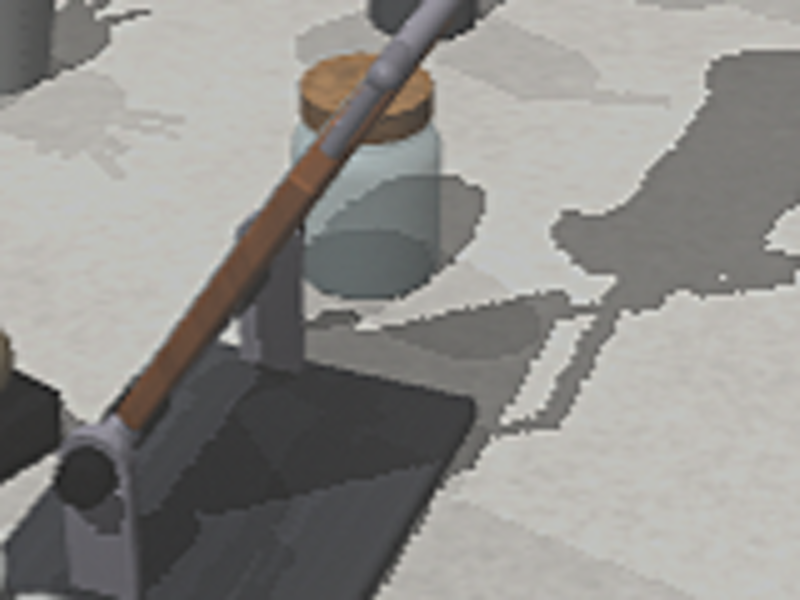

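View pics/top2z.png

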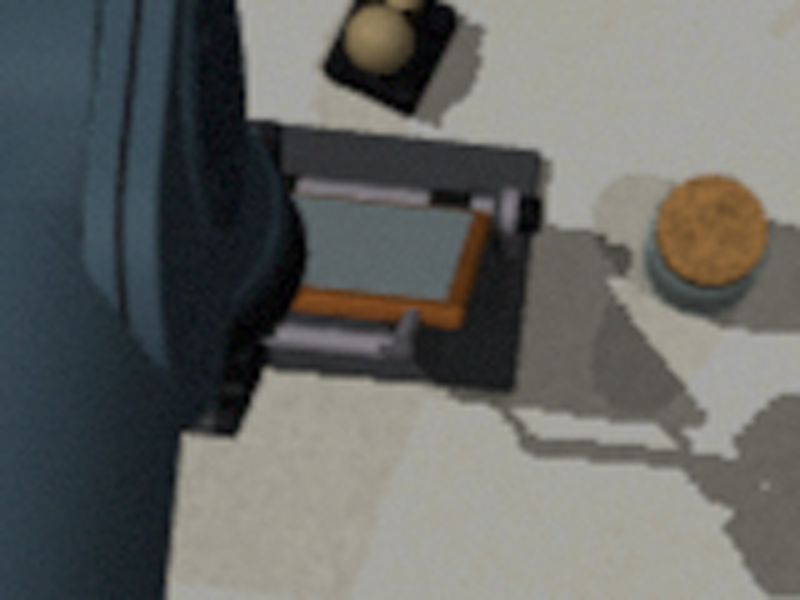

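View pics/w2.png

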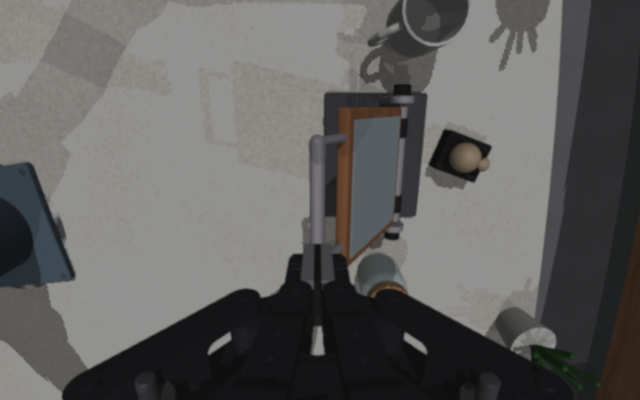

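```bash
python3 - <<'E'
from h import *
np.set_printoptions(precision=1,suppress=True)
H=np.array([677,41,78.]);a=np.radians(82.8);Y=np.array([np.cos(a),np.sin(a),0]);X=np.array([np.sin(a),-np.cos(a),0])
w=imaging.camera_info("wrist")
c={"side":I["side"],"top":I["top"],"wrist":w}
def P(th,y,r=200,n=0):
    t=np.radians(th);return H+Y*y+r*(-X*np.cos(t)+np.array([0,0,np.sin(t)]))+n*(X*np.sin(t)+np.array([0,0,np.cos(t)]))
cr={"side":(240,150),"top":(210,140),"wrist":(0,0)}
for th in(57,58,59,60,61,62,63):
    f=lambda n,q:(((proj(c[n],q)-cr[n])+.4)*(5 if n!="wrist" else 1))
    print(th,"sideL",f("side",P(th,50)),"side pan corner(front/top)",f("side",P(th,75,160,6)),f("side",P(th,75,160,-6)),"topR",f("top",P(th,-50)),"pan",f("top",P(th,-73,160,6)),"wL",f("wrist",P(th,50)))
print("knobs side",f("side",H+Y*102),"top",f("top",H-Y*102))
E
```

```text
57 sideL [397.9  84.8] side pan corner(front/top) [299.5 180.8] [326.6 202.3] topR [398.8 359.1] pan [457.9 317.7] wL [308.3 141.9]
58 sideL [390.   78.5] side pan corner(front/top) [293. 176.] [320.4 197.2] topR [399.2 352.4] pan [458.3 312.4] wL [312.2 142.2]
59 sideL [381.9  72.4] side pan corner(front/top) [286.4 171.3] [314.1 192.1] topR [399.6 345.7] pan [458.7 307.1] wL [316.2 142.5]
60 sideL [373.7  66.3] side pan corner(front/top) [279.8 166.7] [307.8 187.1] topR [400.  338.9] pan [459.2 301.8] wL [320.4 142.7]
61 sideL [365.5  60.4] side pan corner(front/top) [273.1 162.2] [301.4 182.2] topR [400.5 332. ] pan [459.6 296.4] wL [324.7 143. ]
62 sideL [357.2  54.6] side pan corner(front/top) [266.4 157.7] [294.9 177.4] topR [400.9 325.1] pan [460.1 290.9] wL [329.  143.3]
63 sideL [348.8  49. ] side pan corner(front/top) [259.6 153.4] [288.3 172.6] topR [401.4 318.1] pan [460.5 285.4] wL [333.5 143.6]
knobs side [ 76.6 488.2] top [540.8 216.5]
```

```bash
cat >> h.py <<'E'
H=np.array([677,41,78.]);a_=np.radians(82.8);Y=np.array([np.cos(a_),np.sin(a_),0]);X=np.array([np.sin(a_),-np.cos(a_),0])
def P(th,y,r=200,n=0):
    t=np.radians(th);return H+Y*y+r*(-X*np.cos(t)+np.array([0,0,np.sin(t)]))+n*(X*np.sin(t)+np.array([0,0,np.cos(t)]))
def overlay(src,cam,x0,y0,w,h,z,th,out):
    im=cv2.resize(cv2.imread(src)[y0:y0+h,x0:x0+w],None,fx=z,fy=z,interpolation=cv2.INTER_CUBIC)
    g=lambda q:tuple(int(v) for v in (proj(cam,q)-(x0,y0)+.5)*z)
    L=[]
    for n in(6,-6): L+=[(P(th,75,14,n),P(th,75,160,n)),(P(th,-75,14,n),P(th,-75,160,n)),(P(th,-75,160,n),P(th,75,160,n))]
    for n in(6,-6): L+=[(P(th,50,200,n),P(th,-50,200,n))]
    L+=[(P(th,102,0),P(th,-102,0))]
    for p,q in L: cv2.line(im,g(p),g(q),(0,255,0),1)
    cv2.imwrite(out,im)
E
python3 - <<'E'
from h import *
w=imaging.camera_info("wrist")
overlay("pics/side0.png",I["side"],250,190,130,70,6,17.8,"pics/o0.png")
overlay("pics/side2.png",I["side"],250,145,100,100,6,59,"pics/o1.png")
overlay("pics/top2.png",I["top"],250,160,80,60,8,59,"pics/o2.png")
overlay("pics/w2.png",w,290,80,133,100,6,59,"pics/o3.png")
E
```

```text
(no output)
```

View pics/o0.png

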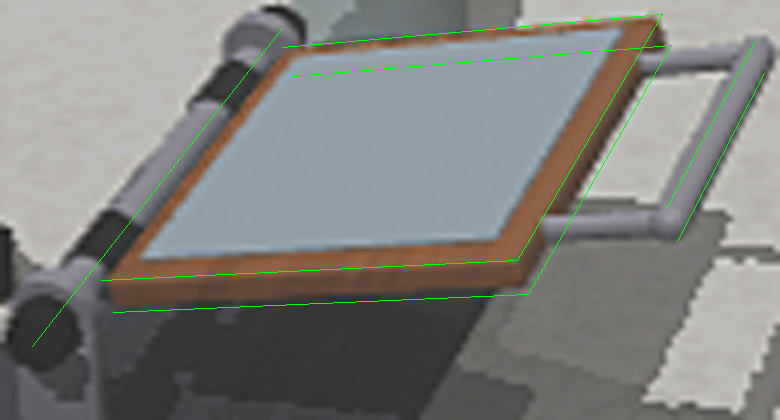

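View pics/o1.png

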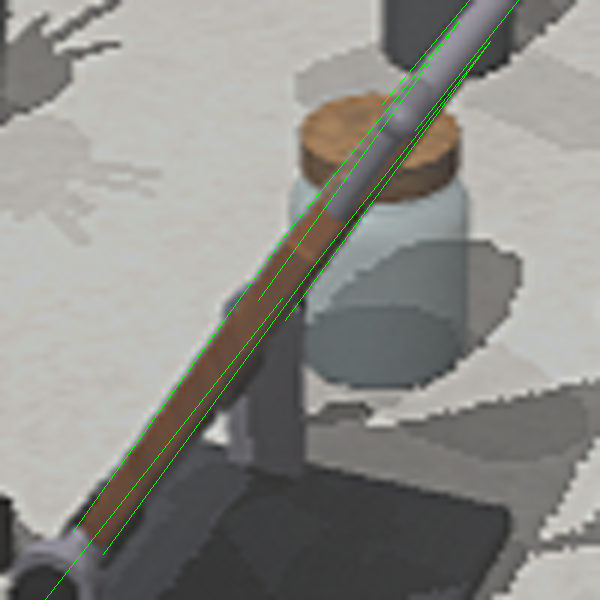

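View pics/o2.png

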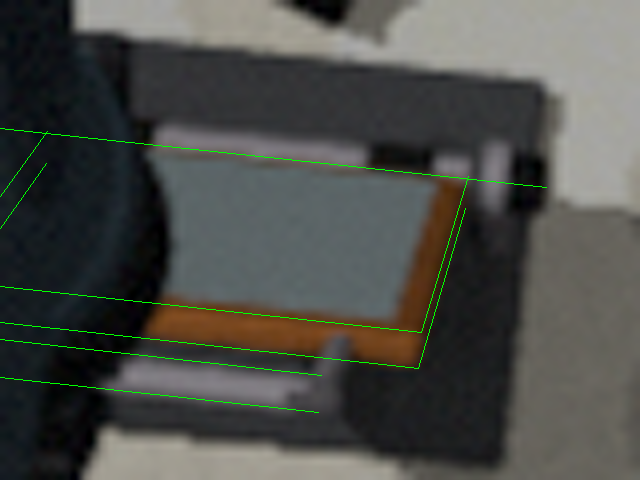

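View pics/o3.png

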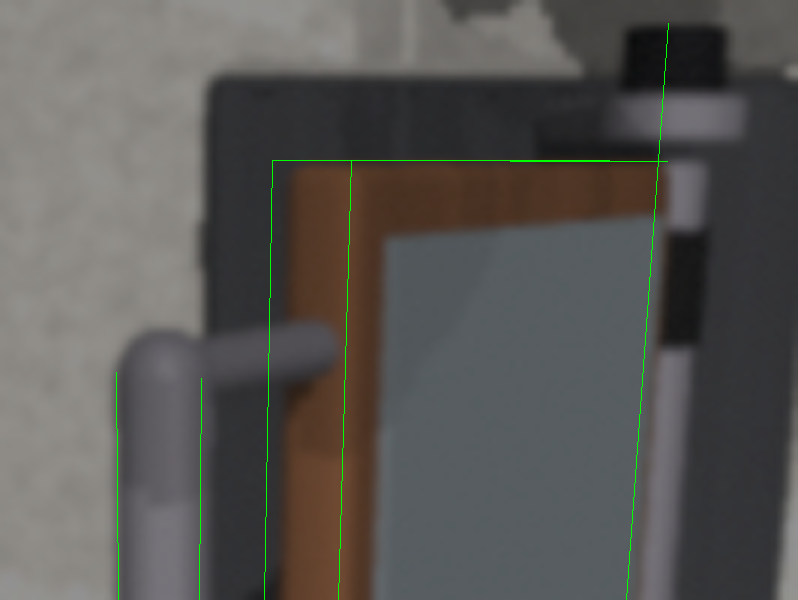

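```bash
cat > fit.py <<'E'
from h import *
from scipy.optimize import least_squares
w2=imaging.camera_info("wrist")
C={"s":I["side"],"t":I["top"],"w":w2}
# cam, frame, (zoom px), crop x0,y0,z, y, r, n   (y='k' / '-k' knob)
D=[("s",0,45,330,250,190,6,'k',0,0),("s",0,285,25,250,190,6,'-k',0,0),("s",0,668,217,250,190,6,50,200,0),("s",0,762,50,250,190,6,-50,200,0),("s",0,523,287,250,190,6,75,160,-6),("s",0,660,18,250,190,6,-75,160,6),
("t",0,258,517,200,140,5,50,200,0),("t",0,455,537,200,140,5,-50,200,0),("t",0,245,180,200,140,5,'k',0,0),("t",0,580,216,200,140,5,'-k',0,0),("t",0,235,440,200,140,5,75,160,-6),("t",0,505,468,200,140,5,-75,160,-6),
("s",2,405,120,250,145,6,50,200,0),("s",2,287,240,250,145,6,75,160,6),("s",2,318,268,250,145,6,75,160,-6),
("t",2,325,388,250,160,8,-50,200,0),("t",2,418,366,250,160,8,-75,160,-6),("t",2,530,185,250,160,8,'-k',0,0),
("w",2,160,370,290,80,6,50,200,0),("w",2,675,60,290,80,6,'k',0,0),("w",2,288,165,290,80,6,75,160,-6),
("s",2,(88/5+240-250)*6,(478/5+150-145)*6,250,145,6,'k',0,0)]
def res(p,full=False):
    Hx,Hy,yaw,t0,t2,k=p[:6];T={"s":p[6:9],"t":p[9:12],"w":p[12:15]}
    a=np.radians(yaw);Y=np.array([np.cos(a),np.sin(a),0]);X=np.array([np.sin(a),-np.cos(a),0]);out=[]
    for c,f,u,v,x0,y0,z,y,r,n in D:
        y=k if y=='k' else -k if y=='-k' else y
        t=np.radians(t0 if f==0 else t2)
        q=np.array([Hx,Hy,78])+Y*y+r*(-X*np.cos(t)+np.array([0,0,np.sin(t)]))+n*(X*np.sin(t)+np.array([0,0,np.cos(t)]))
        e=proj(C[c],q+T[c])-np.array([u/z+x0-.5+.5/z,v/z+y0-.5+.5/z]); out.append(e/.6)
    if full: return out
    return np.r_[np.ravel(out),p[6:]/1.5]
E
python3 - <<'E'
from fit import *
np.set_printoptions(precision=2,suppress=True)
s=least_squares(res,np.r_[677,41,82.8,18,59,97,np.zeros(9)],loss="soft_l1")
print(s.x);J=s.jac;print(np.sqrt(np.diag(np.linalg.inv(J.T@J)))[:6])
for d,e in zip(D,res(s.x,True)):print(d[:2],d[7:],e*.6)
E
```

```text
[677.65  39.7   82.39  18.65  58.67  95.65  -1.2   -0.47  -0.86   0.38
   0.07  -0.1    0.61   0.39  -0.18]
[1.16 1.15 0.27 0.34 0.24 0.73]
('s', 0) ('k', 0, 0) [-0.36  0.5 ]
('s', 0) ('-k', 0, 0) [-0.78  1.93]
('s', 0) (50, 200, 0) [0.24 0.09]
('s', 0) (-50, 200, 0) [-0.42  0.21]
('s', 0) (75, 160, -6) [0.49 0.12]
('s', 0) (-75, 160, 6) [ 0.52 -1.47]
('t', 0) (50, 200, 0) [ 0.12 -0.88]
('t', 0) (-50, 200, 0) [-1.33 -0.37]
('t', 0) ('k', 0, 0) [ 1.24 -0.49]
('t', 0) ('-k', 0, 0) [ 0.34 -0.25]
('t', 0) (75, 160, -6) [-1.14  0.26]
('t', 0) (-75, 160, -6) [0.39 1.18]
('s', 2) (50, 200, 0) [-0.37  0.05]
('s', 2) (75, 160, 6) [ 0.07 -0.37]
('s', 2) (75, 160, -6) [ 0.41 -0.83]
('t', 2) (-50, 200, 0) [-0.51  0.8 ]
('t', 2) (-75, 160, -6) [0.2  0.39]
('t', 2) ('-k', 0, 0) [ 0.13 -0.14]
('w', 2) (50, 200, 0) [0.63 0.71]
('w', 2) ('k', 0, 0) [-0.01 -0.  ]
('w', 2) (75, 160, -6) [-1.39 -0.69]
('s', 2) ('k', 0, 0) [-0.46 -0.1 ]
```

Emit:
carry_out(
  deltas=[
    [0, 0, 0, 0, 0.1, 0, 0],
    [0, 0, 0, 0, 0.2, 0, 0],
    [0, 0, 0, 0, 0.28, 0, 0],
    [0, 0, 0, 0, 0.33, 0, 0],
    [0, 0, 0, 0, 0.36, 0, 0],
    [0, 0, 0, 0, 0.36, 0, 0],
    [0, 0, 0, 0, 0.36, 0, 0],
    [0, 0, 0, 0, 0.36, 0, 0],
  ],
)

```text
t: 8.87
tcp_pos: [575.7, 53.5, 263.7]
eef_rot: [[-0.126, 0.002, 0.992], [-0.992, 0.0, -0.126], [-0.001, -1.0, 0.002]]
ft_force: [0.3, -0.0, 0.5]
width: -0.001
```

Emit:
carry_out(
  deltas=[
    [0, 0, 0, 0, 0.005, 0, 0],
    [0, 0, 0, 0, 0.01, 0, 0],
    [0, 0, 0, 0, 0.01, 0, 0],
    [0, 0, 0, 0, 0.01, 0, 0],
  ],
)

```text
t: 9.2
tcp_pos: [575.1, 53.5, 260.9]
eef_rot: [[-0.126, 0.0, 0.992], [-0.992, 0.0, -0.126], [-0.0, -1.0, 0.0]]
ft_force: [-0.2, 0.5, 0.5]
width: 0.003
```

Emit:
carry_out(
  deltas=[
    [0, 0, 0, 0, 0.005, 0, 0],
    [0, 0, 0, 0, 0.01, 0, 0],
    [0, 0, 0, 0, 0.01, 0, 0],
  ],
)

```text
t: 9.45
tcp_pos: [574.9, 53.5, 258.5]
eef_rot: [[-0.126, -0.0, 0.992], [-0.992, -0.0, -0.126], [0.0, -1.0, -0.0]]
ft_force: [-0.0, 0.7, -0.7]
width: 0.003
```

Emit:
carry_out(
  deltas=[
    [0, 0, 0, 0, 0.005, 0, 0],
    [0, 0, 0, 0, 0.005, 0, 0],
    [0, 0, 0, 0, 0.005, 0, 0],
  ],
)

```text
t: 9.7
tcp_pos: [575.0, 53.5, 257.6]
eef_rot: [[-0.126, -0.0, 0.992], [-0.992, -0.0, -0.126], [0.0, -1.0, -0.0]]
ft_force: [0.2, 0.8, 0.0]
width: 0.003
```

Emit:
carry_out(
  deltas=[
    [0, 0, 0, 0, 0.005, 0, 0],
    [0, 0, 0, 0, 0.005, 0, 0],
    [0, 0, 0, 0, 0.005, 0, 0],
  ],
)

```text
t: 9.95
tcp_pos: [575.0, 53.5, 256.6]
eef_rot: [[-0.126, -0.0, 0.992], [-0.992, -0.0, -0.126], [0.0, -1.0, -0.0]]
ft_force: [0.1, 0.6, 0.6]
width: -0.0
```

Emit:
carry_out(
  deltas=[
    [0, 0, 0, 0, 0.005, 0, 0],
    [0, 0, 0, 0, 0.005, 0, 0],
    [0, 0, 0, 0, 0.005, 0, 0],
  ],
)

```text
t: 10.2
tcp_pos: [575.0, 53.5, 255.7]
eef_rot: [[-0.126, -0.0, 0.992], [-0.992, -0.0, -0.126], [0.0, -1.0, -0.0]]
ft_force: [0.8, -0.2, 0.1]
width: 0.001
```

Emit:
carry_out(
  deltas=[
    [0, 0, 0, 0, 0.005, 0, 0],
    [0, 0, 0, 0, 0.005, 0, 0],
    [0, 0, 0, 0, 0.005, 0, 0],
  ],
)

```text
t: 10.45
tcp_pos: [575.0, 53.5, 254.7]
eef_rot: [[-0.126, -0.0, 0.992], [-0.992, 0.0, -0.126], [-0.0, -1.0, -0.0]]
ft_force: [-0.9, 1.1, 0.1]
width: -0.002
```

Emit:
carry_out(
  deltas=[
    [0, 0, 0, 0, 0.005, 0, 0],
    [0, 0, 0, 0, 0.005, 0, 0],
    [0, 0, 0, 0, 0.005, 0, 0],
  ],
)

```text
t: 10.7
tcp_pos: [574.7, 53.6, 254.2]
eef_rot: [[-0.125, -0.001, 0.992], [-0.992, 0.001, -0.125], [-0.0, -1.0, -0.001]]
ft_force: [-3.7, -0.1, 6.3]
width: 0.0
```

Emit:
carry_out(
  deltas=[
    [0, 0, 0, 0, -0.002, 0, 0],
    [0, 0, 0, 0, -0.002, 0, 0],
    [0, 0, 0, 0, -0.002, 0, 0],
  ],
)

```text
t: 10.95
tcp_pos: [574.9, 53.6, 254.3]
eef_rot: [[-0.126, -0.0, 0.992], [-0.992, 0.0, -0.126], [-0.0, -1.0, -0.0]]
ft_force: [-2.5, 1.0, 5.3]
width: -0.001
```

Emit:
carry_out(
  deltas=[
    [0, 0, 0, 0, -0.001, 0, 0],
    [0, 0, 0, 0, -0.002, 0, 0],
    [0, 0, 0, 0, -0.002, 0, 0],
    [0, 0, 0, 0, -0.002, 0, 0],
    [0, 0, 0, 0, -0.002, 0, 0],
    [0, 0, 0, 0, -0.002, 0, 0],
  ],
)

```text
t: 11.45
tcp_pos: [575.0, 53.5, 254.5]
eef_rot: [[-0.126, -0.0, 0.992], [-0.992, 0.0, -0.126], [-0.0, -1.0, -0.0]]
ft_force: [-2.4, 1.1, 4.1]
width: 0.002
```

Emit:
carry_out(
  deltas=[
    [0, 0, 0, 0, -0.1, 0, 0],
    [0, 0, 0, 0, -0.3, 0, 0],
    [0, 0, 0, 0, -0.4, 0, 0],
    [0, 0, 0, 0.2, -0.4, -0.1, 0],
    [0, 0, 0, 0.4, -0.4, -0.2, 0],
    [0, 0, 0, 0.6, -0.4, -0.3, 0],
    [0, 0, 0, 0.8, -0.4, -0.4, 0],
    [0, 0, 0, 1, -0.4, -0.5, 0],
    [0, 0, 0, 1, -0.4, -0.5, 0],
    [0, 0, 0, 1, -0.4, -0.5, 0],
  ],
)

```text
t: 12.28
tcp_pos: [448.5, -136.6, 334.7]
eef_rot: [[-0.133, 0.001, 0.991], [-0.991, -0.0, -0.133], [0.0, -1.0, 0.001]]
ft_force: [-0.8, 0.1, -0.0]
width: -0.005
```

```bash
python3 - <<'E'
from h import *
for n in("side","top"): 
    cv2.imwrite(f"pics/{n}3.png",imaging.camera(n)[:,:,::-1])
for n,x,y,w,h,z in(("side",250,130,130,95,6),("top",240,160,100,70,8)):
    im=cv2.imread(f"pics/{n}3.png")[y:y+h,x:x+w];cv2.imwrite(f"pics/{n}3z.png",cv2.resize(im,None,fx=z,fy=z,interpolation=cv2.INTER_CUBIC))
E
```

```text
(no output)
```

View pics/side3z.png

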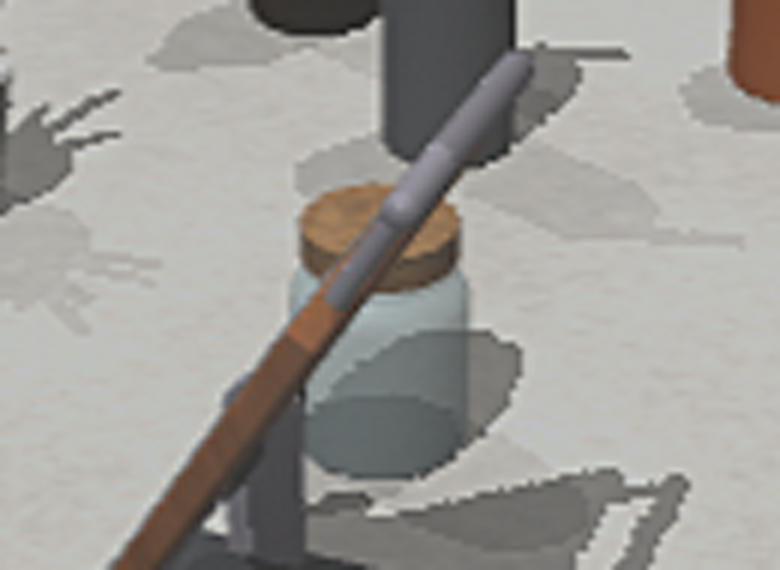

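View pics/top3z.png

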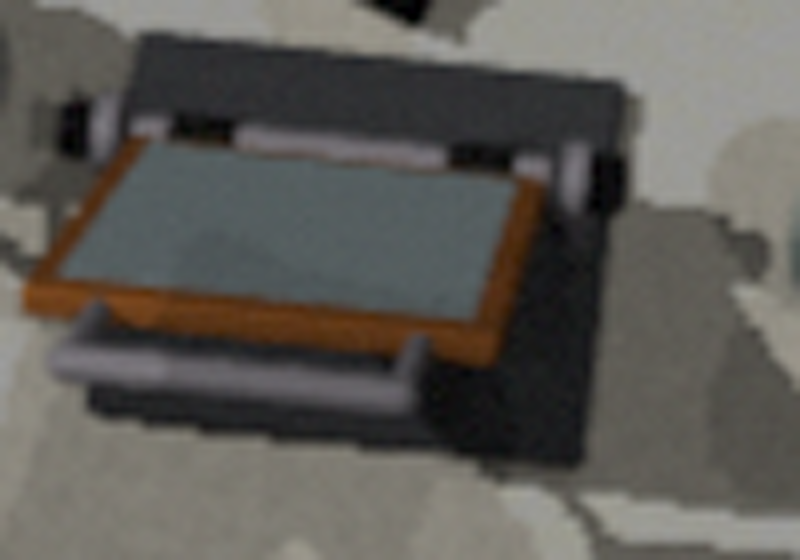

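```bash
python3 - <<'E'
import fit
from fit import *
np.set_printoptions(precision=2,suppress=True)
a,b=(250,130,6),(240,160,8)
N=[("s",3,396,210,*a,50,200,0),("s",3,519,63,*a,-50,200,0),("s",3,288,337,*a,75,160,6),("s",3,317,357,*a,75,160,-6),
("t",3,65,360,*b,50,200,0),("t",3,405,391,*b,-50,200,0),("t",3,24,314,*b,75,160,-6),("t",3,496,365,*b,-75,160,-6),("t",3,30,288,*b,75,160,6),("t",3,75,128,*b,'k',0,0),("t",3,612,185,*b,'-k',0,0)]
g=lambda d:((d[2]+.5)/d[6]+d[4]-.5,(d[3]+.5)/d[6]+d[5]-.5)
for i in(0,1):
    print(tri(g(N[i+4]),g(N[i])))
fit.D[:]=[d for d in D if d[1]==0]+N
for lo in("linear","soft_l1"):
    s=least_squares(res,np.r_[677,41,82.8,18,59,97,np.zeros(9)],loss=lo)
    print(s.x[:12]);J=s.jac;print(np.sqrt(np.diag(np.linalg.inv(J.T@J)))[:6])
for d,e in zip(D,res(s.x,True)):print(d[:2],d[7:],e*.6)
E
```

```text
(array([581.07, 103.56, 248.31]), np.float64(1.3709062688278824))
(array([567.93,   2.51, 249.86]), np.float64(2.4673483986220193))
[677.56  39.5   82.64  18.33  58.63  97.12  -0.4   -0.4   -0.81   0.4
   0.4   -0.87]
[1.17 1.37 0.19 0.29 0.21 0.72]
[677.27  39.87  82.63  18.5   58.71  96.84  -0.35  -0.23  -0.53   0.35
   0.23  -0.44]
[1.29 1.55 0.28 0.41 0.31 1.14]
('s', 0) ('k', 0, 0) [-0.77  0.86]
('s', 0) ('-k', 0, 0) [-1.    1.57]
('s', 0) (50, 200, 0) [0.26 0.06]
('s', 0) (-50, 200, 0) [-0.61  0.15]
('s', 0) (75, 160, -6) [0.53 0.1 ]
('s', 0) (-75, 160, 6) [ 0.27 -1.53]
('t', 0) (50, 200, 0) [ 0.33 -0.52]
('t', 0) (-50, 200, 0) [-1.12 -0.18]
('t', 0) ('k', 0, 0) [ 0.72 -0.23]
('t', 0) ('-k', 0, 0) [ 0.66 -0.18]
('t', 0) (75, 160, -6) [-0.99  0.62]
('t', 0) (-75, 160, -6) [0.54 1.31]
('s', 3) (50, 200, 0) [ 0.95 -0.18]
('s', 3) (-50, 200, 0) [-0.53  0.81]
('s', 3) (75, 160, 6) [-0.24 -1.71]
('s', 3) (75, 160, -6) [ 0.45 -0.85]
('t', 3) (50, 200, 0) [ 0.17 -0.28]
('t', 3) (-50, 200, 0) [-0.44  0.49]
('t', 3) (75, 160, -6) [-0.64  0.28]
('t', 3) (-75, 160, -6) [0.5  0.55]
('t', 3) (75, 160, 6) [-1.33 -0.96]
('t', 3) ('k', 0, 0) [ 0.38 -0.19]
('t', 3) ('-k', 0, 0) [ 0.2  -0.07]
```

```bash
python3 - <<'E'
from station import arm
print(arm.sense()["ft_force"]);print(arm.close_job())
E
```

```text
[ 0.5227756   0.18414477 -0.15132482]
the job is handed in; nothing more can be done
None
```

I raised the mirror and let it go, pressed its bar, and left it standing alone at about 58.7°. That is inside the 57–63° band, but about 1.3° under the target. I handed the job in at about 12.4 s.

- **Raising:** I pinched the bar and raised it to about 65°. I then eased it back until the force was almost zero before opening the fingers.
- **Press:** I pressed with shut fingertips for about a second. The force peaked at about 7 N, with 6.3 N of that vertical, then dropped and held at about 4–5 N for the last half second. That is above the 3 N asked for but inside the 1.5–10 N window. Most of it acted along the panel toward the hinge.
- **Did it slip:** The vertical part briefly passed the roughly 5 N slip figure. The camera fit gave 58.7° both before and after the press, so I saw no slip.
- **Angle checks:** After the press, the bar height from two cameras gave 58.8°. The height where the fingers touched the bar gave about 58.5°. All of these are good to about 0.6°. The gripper's position just before release suggested about 60°, which disagrees slightly; I trusted the cameras and the touch height.
- **Not corrected:** I left the remaining 1.3° as it was, because all the readings were inside the tolerance.
- **Other objects:** The arm did not go near the skull, jar, mug or dispenser. I took no separate measurement of their positions at the end.

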